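# Pin the cup clamp, fit the D-bore knob and hold the shaker's start

## Robot

A 6-joint arm with a two-finger parallel gripper is mounted at the origin on the work surface. World frame = base frame: x ahead of the robot, y to its left, z up, the work surface at z = 0. Lengths are in mm, angles in rad, forces in N, time in s.
With the tool pointing down it reaches from about 300 to 775 mm from the base axis. Payload 14.6 kg.
Tool frame: the origin (TCP) lies midway between the tips of the shut fingers; the grasp point (between the pads) lies grasp_offset behind it (grasp_offset is the distance from the TCP to the grasp point, in mm); z points along the fingers, y is the line along which they close (so a half turn about z gives the same grasp; the last joint's range is limited). The gripper opens to 94 mm and grips with 3 to 60 N. Pads are 16 mm wide; open, the fingers measure 119 mm over their backs; the gripper's body (75 mm by 177 mm) begins 78 mm behind the grasp point.
Start: joints at [-1.221, 0.3, 1.521, -0, 1.321, -0.067], TCP at [222.652, -502.907, 205.446] pointing down, gripper open.
Joint ranges: [-3.03, 3.03], [-0.79, 2.21], [0.23, 2.52], [-1.04, 4.18], [0, 3.07], [-2.55, 2.55]. Speed limits (rad/s): [2.22, 2.22, 2.57, 3.14, 3.14, 3.14].

## Interface

Orientations are given as [roll, pitch, yaw] about the fixed x, y, z axes, in that order (R = Rz(yaw) Ry(pitch) Rx(roll)).
In Python, from cell import * gives the robot as it stands. The module is installed in compiled form; this text tells all that it offers.
- The arm moves only by the shell command python3 -m jog 'ROWS' [FORCE]. ROWS is JSON, a list of rows, each a list of 3 entries, a list of its own where there are three numbers: the finger opening in mm, from 0 to 94, then the shift along the tool's x, y, z in units of 50 mm (1.0 is 50 mm), then the turn about the tool's z in units of 180 degrees (1.0 is 180 degrees). In form: [[fingers, [dx, dy, dz], twist], ...]. A call has 1 to 20 rows; each row shifts and turns the commanded pose from where the row before left it, along the tool's axes as they then stand; what a row does not reach is not made up. A row lasts 1/10 s, in which the tool goes at most 50 mm and 8.59 degrees, less where a joint would pass 70% of its speed; a pose out of reach is approached as far as the arm can. A call with a number of a shift or a turn outside -1 to 1 is refused whole. A call with a gripper value outside its range is refused whole. The fingers move at their own pace and stop on an object; FORCE is the grip in N (left out, the last holds). Time passes only in rows, so rows that do not move let the fingers close. It gives the time, the measured TCP pose, the force, the opening and the grip force at its end, in the units of the state.
- read_state(): the state, without advancing time (a new reading comes with each control period).
- camera(name): name is "scene" or "top" or "wrist"; returns the picture (480x640x3 uint8, red, green, blue); there is no depth.
- calibration(name): a dict with "mtx" (3x3 intrinsics, pixels), "cam_to_world" (4x4, takes a point from camera to world coordinates); the wrist camera has in their place "hand_eye" (4x4, takes a point from camera to tool coordinates, whose origin is the TCP and whose axes are the flange's). Camera axes: x right, y down, z forward; pixel columns grow to the right and rows downward; lengths in mm; the calibration is good to about 2 mm. A picture is of the moment at which its call begins: read the wrist's pose just before it. calibration takes no time and is no camera call.
- sign_off(): hands the job in; it is judged then, once.
Trained networks look in the newest picture that a camera, given by its name, has taken for a name from the list of things; names that differ only in an ending like _2 or _b are one class to them, and where a whole thing is asked for, a point or a joint stands for the part that bears it (a point fixed in the world has none). Each returns a list of dicts, best first, with "conf" (0 to 1); they miss things now and then, are a little off and sometimes report something else, mostly with a low value. They report only what shows in the picture. A call takes as long as a camera call. They do not tell look-alikes from the thing itself.
- regions_of(camera, query): "pixels" (480x640 bool, what is visible of it) and "rect" ([centre column, centre row, width, height] in pixels, round what is visible of it).
The state is a dict: "clock": time; "joints": joint angles; "qd": joint speeds; "effort": joint torques, N m; "eef_pos": TCP position; "eef_rot": TCP orientation; "wrist_force": force on the tool from outside, world axes, zero at the start; "moment": the same for the moment, N m; "finger_gap": finger opening in mm; "finger_force": force on a finger pad.
Only numpy, scipy, OpenCV 4.12 (cv2) and the standard library are available. Lean on these libraries where they do the work, as an engineer would, in place of code of your own. Each camera call takes 0.05 s, during which the arm holds its last target. There are 200 camera calls.

## Task

Lock the cup clamp of the blue paint shaker: lift the loose red-headed pin out of the wooden block and drop it down through the eye of the clamp and into the lug below until its head sits on the eye. Then put the loose black knob, turned so that its white pointer is on the same side as the flat of the D-shaped shaft (white tick), fully onto the shaft, and press it down against the spring to start the shaker; finish while still holding the knob pressed all the way down. Leave the paint jars, tubes, brush and glass where they are.

Things in the scene. Friction and masses are not known exactly. Their poses are not given: they have to be found in the camera images.
- pin_head (a point): centre of the locking pin's red cylindrical head (18 mm diameter, 26 mm tall; z up along the pin). Below it the steel pin is 8 mm thick, 38 mm long, with a tapered foot: its tip is 51 mm below this point. At the start it stands upright in a hole of the wooden block, the head resting on the block's top. About 50 g
- pin_tip (a point): the pin's lower tip, 51 mm below the centre of its head
- block: fixed wooden parking block for the pin, 70 x 70 x 46 mm tall, origin at the centre of its underside; the pin's hole is at its centre, 43 mm deep
- eye (a point): centre of the top mouth of the round eye at the near end of the shaker's steel cup clamp, 123 mm above the table; axes as the shaker's. Eye plate 34 x 34 x 6 mm, hole 11 mm wide; 9 mm below it a lug has an 11 mm hole in line, 32 mm deep. The clamp bar runs off along +x, top level with the eye. With the pin home its head's centre is 13 mm above this point
- shaker: fixed blue shaker housing, 200 (x) x 240 (y) x 70 mm tall, origin at the centre of its underside, x away from the robot at yaw 0. The eye is at (-58, 55) mm and the shaft at (-50, -68) mm in its axes; nothing on it is higher than 125 mm
- knob_grip (a point): centre of the loose black knob's grip bar, on its axis, 37 mm above its underside. Round skirt 50 mm diameter, 22 mm tall; on it a straight bar 44 mm long (x), 14 mm wide (y), 30 mm tall, its top 52 mm above the underside. White pointer line on the bar's and skirt's +x side. Stands on the table, bore down. About 70 g
- knob_seat (a point): centre of the closed end of the knob's D-shaped bore, 18 mm above its underside (19 mm below knob_grip); x towards the pointer. Bore 18 mm deep, 18 mm diameter, its flat on the pointer's side, 4.5 mm from the axis. When seated this point meets shaft_top
- knob: the same knob, origin at the centre of its underside
- shaft_top (a point): centre of the top of the upright steel D-shaft on the shaker, 96 mm above the table unpressed; x points to its flat (24 mm white tick at its foot on that side), z up. 16 mm diameter, flat 3.5 mm from the axis, 26 mm tall, top edge chamfered 3 mm. The knob goes on only with its pointer along this x axis, within about 7 degrees
- press (a joint): how far the shaft is pressed down (m): 0 up, 0.008 at the stop. Spring: about 3 N to begin, 10 N at the stop; springs back when let go
- shaft (a joint): the shaft's turn about its axis relative to the housing (rad), stiff: about 0.06 N m to turn, stays where it is
- jar_yellow: bystander, to be left alone: closed yellow paint jar, 54 mm across, 55 mm tall, white lid; origin at the centre of its underside
- jar_blue: bystander, to be left alone: closed blue paint jar, 54 mm across, 55 mm tall, white lid; origin at the centre of its underside
- jar_red: bystander, to be left alone: closed red paint jar, 54 mm across, 55 mm tall, white lid; origin at the centre of its underside
- tube_blue: bystander, to be left alone: lying paint tube with a blue band, 106 x 42 x 22 mm, white cap at +x; origin at the centre of its underside
- tube_yellow: bystander, to be left alone: lying paint tube with a yellow band, 106 x 42 x 22 mm, black cap at +x; origin at the centre of its underside
- brush: bystander, to be left alone: lying paint brush, 200 mm long, along its x axis; origin at the centre of its underside
- tumbler: bystander, to be left alone: empty drinking glass, 72 mm across, 90 mm tall; origin at the centre of its underside
Things that resemble listed ones, but are neither listed nor needed, are in the scene too. Several things look just like the knob: the one meant starts farthest to the robot's left.

How it is judged:
By the outcome, as a careful person would: the job done as asked, in the order asked, and still so for the second after the job is handed in, while the arm keeps its last pose, push and grip.
It also fails if it takes over 56 s, if anything falls off the work surface, if the arm or the gripper's body presses on something with over 40 N, if the wrist force passes 120 N, or if a joint passes its speed limit or range.

## Working session

There is one attempt and no reset: what is moved stays moved. The work goes in short steps, Python scripts to look and compute and a shell command to move; the robot and the scene stay as the last step left them, time stands still between calls to the robot, and variables do not carry over. Pictures are saved under pics/ and viewed, at most 10 in all, crops included, and the job is handed in when it is done.

```bash
mkdir -p pics; python3 - <<'E'
from cell import *
import cv2,numpy as np
s=read_state();print(s)
for n in("scene","top"):
    im=camera(n);cv2.imwrite(f"pics/{n}0.png",im[:,:,::-1]);c=calibration(n);print(n,np.round(c["mtx"],1).tolist(),np.round(c["cam_to_world"],3).tolist())
    for q in("pin_head","block","shaker","knob","shaft","shaft_top","eye"):
        try:
            for r in regions_of(n,q)[:5]:print(n,q,round(r["conf"],2),np.round(r["rect"],1))
        except Exception as e:print(q,e)
print(np.round(calibration("wrist")["hand_eye"],3).tolist(),calibration("wrist")["mtx"])
E
```

```text
{'clock': 0.0, 'joints': array([-1.22057981e+00,  3.00433857e-01,  1.52155215e+00, -1.30026234e-05,
        1.32071004e+00, -6.66039105e-02]), 'qd': array([ 0.00042675, -0.00120517,  0.00018445, -0.00096404, -0.00124249,
       -0.00187233]), 'effort': array([ 5.93475361e-04, -5.31803620e+01, -3.52735698e+01,  7.08882906e-02,
        2.44696724e-02, -6.50537595e-05]), 'eef_pos': array([ 222.57545253, -502.67440962,  204.9190016 ]), 'eef_rot': array([-3.14049087e+00, -6.08690902e-05,  4.16823616e-01]), 'wrist_force': array([-0.95165239, -0.57988875, -0.35475967]), 'moment': array([-0.0623064 ,  0.02767881,  0.07606628]), 'finger_force': 0.0, 'finger_gap': 93.8963655244121}
scene [[556.0, 0.0, 321.3], [0.0, 556.0, 249.8], [0.0, 0.0, 1.0]] [[0.313, 0.649, -0.693, 1364.5], [0.95, -0.201, 0.24, -297.286], [0.016, -0.734, -0.679, 915.897], [0.0, 0.0, 0.0, 1.0]]
scene pin_head 0.5 [461.6 286.2  23.7  31.6]
scene pin_head 0.45 [196.1 270.2  11.9  15. ]
scene block 0.68 [197.9 285.   40.5  43.7]
scene shaker 0.66 [347.8 293.7 135.6 109.6]
scene knob 0.96 [395.9 233.2  24.9  23.7]
scene knob 0
[... 390 characters left out ...]
[-0.999, 0.004, 0.033, -10.594], [-0.033, -0.05, -0.998, 1196.477], [0.0, 0.0, 0.0, 1.0]]
top block 0.56 [441.6 255.6  32.9  30.6]
top shaker 0.58 [325.9 193.4 104.   98.3]
top knob 0.86 [214.2 234.7  22.3  20.3]
top knob 0.86 [251.4 237.2  21.9  18.6]
top knob 0.79 [245.4 265.6  24.9  21.3]
top knob 0.64 [246.2 299.2  20.3  16.4]
top shaft 0.83 [352.5 216.6  27.8  24.9]
top shaft_top 0.59 [348.6 213.2  25.4  30.2]
top eye 0.71 [325.  191.1 102.8  91.2]
[[0.001, -0.964, -0.265, 77.761], [1.0, 0.001, 0.0, -0.611], [-0.0, -0.265, 0.964, -178.178], [0.0, 0.0, 0.0, 1.0]] [[414.20896333   0.         314.50561423]
 [  0.         414.20896333 243.93944204]
 [  0.           0.           1.        ]]
```

```bash
python3 - <<'E'
import cv2,numpy as np
a=cv2.imread("pics/top0.png")[130:330,160:500];b=cv2.imread("pics/scene0.png")
cv2.imwrite("pics/topc.png",cv2.resize(a,None,fx=2.35,fy=2.35,interpolation=cv2.INTER_CUBIC))
E
```

```text
(no output)
```

View pics/topc.png

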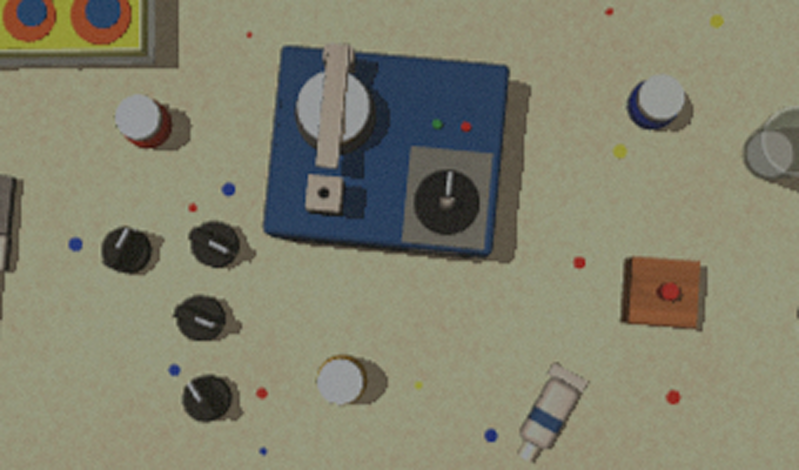

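View pics/scene0.png

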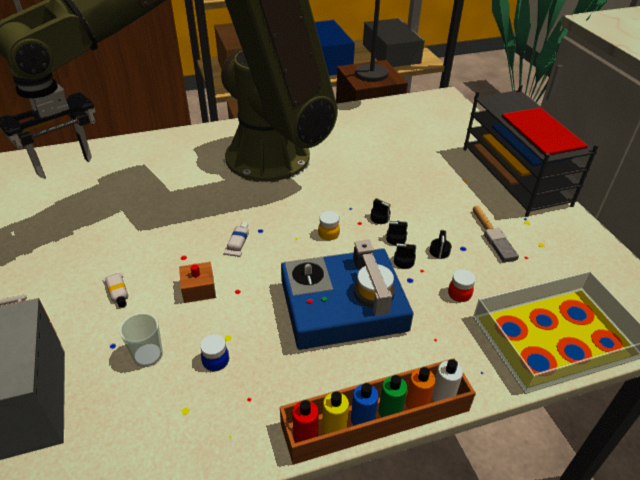

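The top view (crop) shows the pin's red head at crop (670,291), the eye hole at (324,193), the shaft at (446,203) with its tick pointing up, and the leftmost knob at (127,248).

```bash
cat > h.py <<'E'
from cell import *
import cv2,numpy as np
from scipy.spatial.transform import Rotation as R
def pose():
    s=read_state();T=np.eye(4);T[:3,:3]=R.from_euler("xyz",s["eef_rot"]).as_matrix();T[:3,3]=s["eef_pos"];return s,T
def cam(n,T=None):
    c=calibration(n);return c["mtx"],(c["cam_to_world"] if n!="wrist" else T@c["hand_eye"])
def ray(n,u,v,z,T=None):
    K,C=cam(n,T);d=C[:3,:3]@np.linalg.solve(K,[u,v,1.]);o=C[:3,3];return o+d*(z-o[2])/d[2]
def proj(n,p,T=None):
    K,C=cam(n,T);q=K@(np.linalg.inv(C)@np.r_[p,1])[:3];return q[:2]/q[2]
def rows(p):  # world target -> tool-frame displacement in units of 50mm
    s,T=pose();return np.round(T[:3,:3].T@(np.array(p)-T[:3,3])/50,3)
E
python3 - <<'E'
from h import *
import cell
print([x for x in dir(cell) if x[0]!='_'],getattr(cell,'grasp_offset',None))
f=lambda x,y:(160+x/2.35,130+y/2.35)
for n,p,z in(("pin",(670,291),72),("eye",(324,193),123),("shaft",(446,203),96),("tick0",(446,203),72),("tick1",(450,172),72),("knob",(127,243),50),("kp0",(119,250),52),("kp1",(127,230),52),("shakertopcorners",(283,46),70),("c",(508,66),70),("c",(268,232),70),("c",(491,252),70)):
    print(n,np.round(ray("top",*f(*p),z),1))
print(pose()[1].round(3).tolist(), rows((0,0,0)))
E
```

```text
['Unreachable', 'calibration', 'camera', 'grasp_offset', 'read_state', 'regions_of', 'sign_off'] 18.8
pin [ 474.7 -278.7   72. ]
eye [570.9  70.4 123. ]
shaft [563.3 -50.7  96. ]
tick0 [565.9 -51.5  72. ]
tick1 [597.9 -55.8  72. ]
knob [527.7 284.5  50. ]
kp0 [520.2 292.5  52. ]
kp1 [541.3 284.2  52. ]
shakertopcorners [731.6 117.3  70. ]
c [ 708.2 -116.5   70. ]
c [537.  132.4  70. ]
c [515.3 -97.5  70. ]
[[0.914, 0.405, -0.0, 222.643], [0.405, -0.914, 0.0, -502.902], [0.0, -0.0, -1.0, 205.414], [0.0, 0.0, 0.0, 1.0]] [  0.    -10.999   4.109]
```

```bash
python3 -m jog '[[50,[0.46,-0.147,0.04],0],[50,[0.46,-0.147,0.04],0],[50,[0.46,-0.147,0.04],0],[50,[0.46,-0.147,0.04],0],[50,[0.46,-0.147,0.04],0],[50,[0.46,-0.147,0.04],0],[50,[0.46,-0.147,0.04],0],[50,[0.46,-0.147,0.04],0],[50,[0.46,-0.147,0.04],0],[50,[0.46,-0.147,0.04],0],[50,[0.46,-0.147,0.04],0],[50,[0.46,-0.147,0.04],0],[50,[0.46,-0.147,0.04],0],[50,[0.46,-0.147,0.04],0],[50,[0,0,0],0],[50,[0,0,0],0]]' 30
cat > red.py <<'E'
from h import *
import sys
def red(zt):
    s,T=pose();im=camera("wrist");cv2.imwrite(f"pics/w{s['clock']:.2f}.png",im[:,:,::-1])
    a=im.astype(int);m=((a[:,:,0]>110)&(a[:,:,1]<60)&(a[:,:,2]<60)).astype(np.uint8)
    n,l,st,c=cv2.connectedComponentsWithStats(m);print(s["clock"],s["eef_pos"].round(1),s["eef_rot"].round(4))
    for i in np.argsort(-st[1:,4])[:4]+1: print(st[i],c[i].round(1),ray("wrist",*c[i],zt,T).round(1))
    return s,T,im
if __name__=="__main__":
    s,T,im=red(72)
    for r in regions_of("wrist","pin_head")[:3]:print(r["conf"],r["rect"],ray("wrist",*r["rect"][:2],65,T))
    print(proj("wrist",(474.7,-278.7,72),T))
E
python3 red.py
```

```text
clock: 2.4
eef_pos: [475.3, -278.4, 177.3]
eef_rot: [-3.141, 0.0, 0.418]
wrist_force: [-0.2, -0.7, -0.1]
finger_gap: 49.8
finger_force: 0.0
2.4 [ 475.3 -278.4  177.3] [-3.1414e+00  3.0000e-04  4.1770e-01]
[300 232  25  24 466] [311.8 243.9] [ 474.2 -276.3   72. ]
[234 142  14  14 153] [240.6 148.7] [ 515.1 -206.1   72. ]
[275 330  15  12 136] [282.2 335.7] [ 399.2 -284.9   72. ]
[310 225   1   1   1] [310. 225.] [ 486.2 -269.5   72. ]
0.72 [312.1, 241.8, 23.5, 33.4] [ 473.89054183 -276.54391383   65.        ]
0.34 [78.7, 46.0, 157.2, 87.0] [532.1263005  -86.64869816  65.        ]
[315.28124251 244.55179925]
```

```bash
python3 -m jog '[[50,[0,-0.03,0.3],0],[50,[0,0,0.4],0],[50,[0,0,0.4],0],[50,[0,0,0.4],0],[50,[0,0,0.4],0],[50,[0,0,0.3],0],[50,[0,0,0.2],0],[50,[0,0,0.13],0],[50,[0,0,0],0],[0,[0,0,0],0],[0,[0,0,0],0],[0,[0,0,0],0],[0,[0,0,0],0],[0,[0,0,0],0],[0,[0,0,0],0],[0,[0,0,0],0]]' 30
```

```text
clock: 4.1
eef_pos: [474.9, -277.1, 51.2]
eef_rot: [3.141, -0.0, 0.417]
wrist_force: [-0.3, 0.7, 3.1]
finger_gap: 17.2
finger_force: 30.0
```

```bash
python3 -m jog '[[0,[0,0,-0.2],0],[0,[0,0,-0.4],0],[0,[0,0,-0.5],0],[0,[0,0,-0.5],0],[0,[0,0,-0.5],0],[0,[0,0,-0.5],0],[0,[0,0,-0.4],0],[0,[0,0,0],0]]' 30; python3 -m jog '[[0,[0.15,-0.18,0],0],[0,[0.28,-0.34,0],0],[0,[0.28,-0.34,0],0],[0,[0.28,-0.34,0],0],[0,[0.28,-0.34,0],0],[0,[0.28,-0.34,0],0],[0,[0.28,-0.34,0],0],[0,[0.28,-0.34,0],0],[0,[0.28,-0.34,0],0],[0,[0.28,-0.34,0],0],[0,[0.28,-0.34,0],0],[0,[0.28,-0.34,0],0],[0,[0.28,-0.34,0],0],[0,[0.28,-0.34,0],0],[0,[0.28,-0.34,0],0],[0,[0.28,-0.34,0],0],[0,[0.15,-0.29,0],0],[0,[0,0,0],0],[0,[0,0,0],0]]'
python3 - <<'E'
from h import *
s,T=pose();im=camera("wrist");print(s["eef_pos"],s["eef_rot"],s["finger_gap"],s["finger_force"])
t=T[:3,3]
print("tip",proj("wrist",t+[0,0,-43],T),"eye",proj("wrist",(570.9,70.4,123),T))
cv2.imwrite("pics/eye1.png",cv2.resize(im[100:400,120:520,::-1],None,fx=2,fy=2,interpolation=cv2.INTER_CUBIC))
E
```

```text
clock: 4.9
eef_pos: [475.6, -277.6, 204.1]
eef_rot: [3.138, -0.003, 0.417]
wrist_force: [-0.2, -0.1, -0.7]
finger_gap: 17.3
finger_force: 30.0
clock: 6.8
eef_pos: [567.3, 68.8, 200.3]
eef_rot: [-3.141, 0.001, 0.417]
wrist_force: [0.8, -0.0, -0.7]
finger_gap: 17.4
finger_force: 30.0
[567.34102667  68.80899455 200.28660612] [-3.14130804e+00  1.10463395e-03  4.17454623e-01] 17.446727219683716 29.99992311000824
tip [315.47750945 272.82198628] eye [315.35851254 249.27486302]
```

View pics/eye1.png

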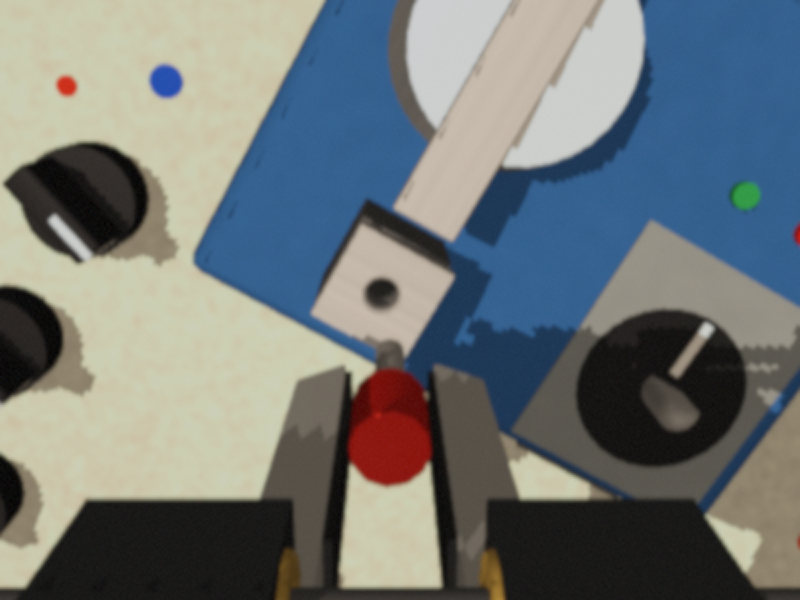

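The wrist view shows the eye hole at crop (381,294), pin tip near (390,345), and the tick from (672,375) to (708,327).

```bash
python3 - <<'E'
from h import *
s,T=pose();im=camera("wrist").astype(int)
g=im.sum(2);sub=g[225:265,290:330];m=(sub<230).astype(np.uint8)
n,l,st,c=cv2.connectedComponentsWithStats(m)
for i in range(1,n):
    if st[i,4]>20: u=c[i]+[290,225];print(st[i],u,ray("wrist",*u,123,T))
f=lambda x,y:(120+x/2,100+y/2)
e=ray("wrist",310.5,247,123,T);print("eye",e,rows((e[0],e[1],130+43)))
a=ray("wrist",*f(672,375),71,T);b=ray("wrist",*f(708,327),71,T);print(a,b,np.degrees(np.arctan2(*(b-a)[1::-1])))
print("shaft",ray("wrist",*f(672,403),96,T))
E
```

```text
[ 13  15  14  13 143] [309.26573427 245.70629371] [571.58767076  74.41457149 123.        ]
eye [571.11960332  73.34393332 123.        ] [ 0.108 -0.068  0.554]
[573.6602037  -51.15164811  71.        ] [596.91541317 -54.2204031   71.        ] -7.517311803975832
shaft [569.2684594  -44.21447708  96.        ]
```

```bash
python3 -m jog '[[0,[0.11,-0.043,0.1],0],[0,[0,0,0.2],0],[0,[0,0,0.17],0],[0,[0,0,0.08],0],[0,[0,0,0],0],[0,[0,0,0],0]]'
python3 - <<'E'
from h import *
s,T=pose();im=camera("wrist");t=T[:3,3]
f=lambda p:((np.array(p)-[260,200])*7).round(1)
print(s["eef_pos"],"tip",f(proj("wrist",t+[0,0,-43],T)),"below tip at eye",f(proj("wrist",[t[0],t[1],123],T)))
cv2.imwrite("pics/eye2.png",cv2.resize(im[200:280,260:370,::-1],None,fx=7,fy=7,interpolation=cv2.INTER_CUBIC))
E
```

```text
clock: 7.5
eef_pos: [572.0, 72.8, 173.6]
eef_rot: [3.142, -0.0, 0.417]
wrist_force: [0.4, -0.4, -0.6]
finger_gap: 17.3
finger_force: 30.0
[572.02760158  72.78557167 173.55316302] tip [388.2 510.4] below tip at eye [388.  480.2]
```

View pics/eye2.png

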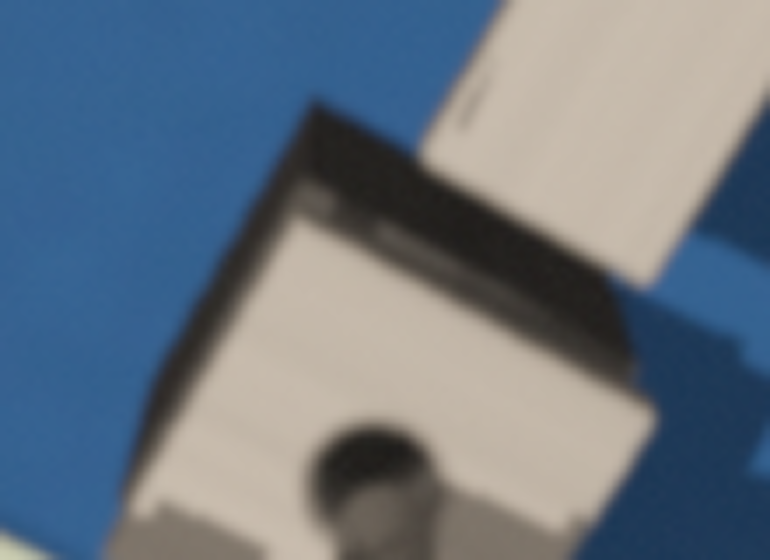

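The picture shows the hole centred at crop (374,487), while the point under the pin is at (388,480): about 1.2 mm off sideways. I'll correct that and lower the pin.

```bash
python3 -m jog '[[0,[-0.01,-0.024,0],0],[0,[0,0,0],0],[0,[0,0,0.1],0],[0,[0,0,0.1],0],[0,[0,0,0.1],0],[0,[0,0,0],0]]'
```

```text
clock: 8.15
eef_pos: [570.7, 73.7, 157.4]
eef_rot: [-3.141, 0.001, 0.417]
wrist_force: [-0.3, -0.1, -0.7]
finger_gap: 17.2
finger_force: 30.0
```

```bash
python3 -m jog '[[0,[0,0,0.1],0],[0,[0,0,0.1],0],[0,[0,0,0.1],0],[0,[0,0,0.1],0],[0,[0,0,0],0]]'
```

```text
clock: 8.65
eef_pos: [570.7, 73.7, 137.5]
eef_rot: [-3.141, 0.001, 0.417]
wrist_force: [0.4, 1.3, -1.0]
finger_gap: 17.1
finger_force: 30.0
```

```bash
python3 -m jog '[[0,[0,0,0.08],0],[0,[0,0,0.08],0],[0,[0,0,0],0],[40,[0,0,0],0],[40,[0,0,0],0],[40,[0,0,0],0],[40,[0,0,0],0]]'; python3 -m jog '[[40,[0,0,-0.2],0],[40,[0,0,-0.4],0],[40,[0,0,-0.4],0],[40,[0,0,-0.4],0],[40,[0,0,-0.4],0],[40,[0,0,-0.3],0],[40,[0,0,0],0],[40,[0,0,0],0]]'
python3 - <<'E'
from red import *
s,T,im=red(149)
m=np.round(proj("wrist",(570.7,73.7,149),T),1);print(m,proj("wrist",(570.7,73.7,160),T))
c=proj("top",(570.7,73.7,149));print("top",c)
cv2.imwrite("pics/eye3.png",im[60:460,60:620,::-1])
E
```

```text
clock: 9.35
eef_pos: [571.1, 73.7, 130.6]
eef_rot: [3.141, -0.0, 0.417]
wrist_force: [-0.5, -0.9, 0.2]
finger_gap: 39.5
finger_force: 0.0
clock: 10.15
eef_pos: [570.9, 73.7, 235.4]
eef_rot: [3.142, -0.0, 0.417]
wrist_force: [-0.5, -0.0, -0.9]
finger_gap: 39.9
finger_force: 0.0
10.15 [570.9  73.7 235.4] [ 3.1415e+00 -2.0000e-04  4.1680e-01]
[303 233  25  30 545] [314.1 248.9] [572.1  75.1 149. ]
[501 210  12  10 100] [506.4 214.6] [643.9 -29.7 149. ]
[129  51  25   6  78] [140.3  53.3] [640.1 217.  149. ]
[173 345   9   5  35] [177.  347.4] [465.9 134.7 149. ]
[315.2 251.6] [315.21759104 256.428339  ]
top [295.54214198 210.8734971 ]
```

View pics/eye3.png

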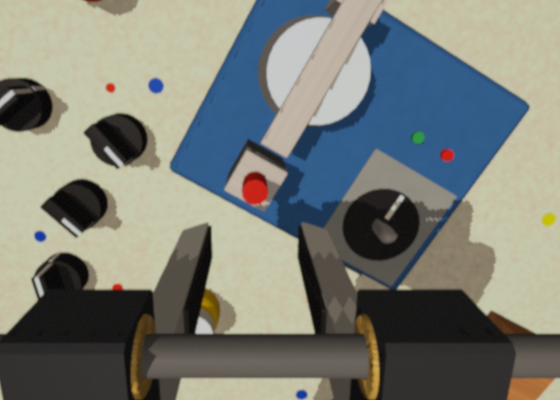

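Pin head sits on the eye, crop (255,188). Now on to the leftmost knob.

```bash
python3 -m jog '[[50,[0,0,0],0.042],[50,[0,0,0],0.042],[50,[0,0,0],0.042],[50,[0,0,0],0.042],[50,[0,0,0],0.042],[50,[0,0,0],0.042],[50,[-0.08,-0.12,0.03],0],[50,[-0.18,-0.27,0.08],0],[50,[-0.18,-0.27,0.08],0],[50,[-0.18,-0.27,0.08],0],[50,[-0.18,-0.27,0.08],0],[50,[-0.18,-0.27,0.08],0],[50,[-0.18,-0.27,0.08],0],[50,[-0.18,-0.27,0.08],0],[50,[-0.18,-0.27,0.08],0],[50,[-0.18,-0.27,0.08],0],[50,[-0.18,-0.27,0.08],0],[50,[-0.18,-0.27,0.08],0],[50,[-0.18,-0.27,0.08],0],[50,[-0.11,-0.27,0.01],0]]'; python3 -m jog '[[50,[0,0,0],0],[50,[0,0,0],0]]'
python3 - <<'E'
from h import *
s,T=pose();im=camera("wrist");t=T[:3,3];print(s["joints"])
f=lambda p:((np.array(p)-[220,150])*4).round(1)
for z in(52,22,0): print(f(proj("wrist",[t[0],t[1],z],T)))
for r in regions_of("wrist","knob")[:4]:print(r["conf"],np.round(r["rect"],1))
cv2.imwrite("pics/knob1.png",cv2.resize(im[150:300,220:420,::-1],None,fx=4,fy=4,interpolation=cv2.INTER_CUBIC))
E
```

```text
clock: 12.2
eef_pos: [527.6, 287.0, 184.9]
eef_rot: [3.141, 0.001, -0.375]
wrist_force: [0.6, 0.2, -0.3]
finger_gap: 50.1
finger_force: 0.0
clock: 12.4
eef_pos: [528.3, 285.8, 185.5]
eef_rot: [3.142, -0.0, -0.374]
wrist_force: [-0.3, -0.1, -0.3]
finger_gap: 49.7
finger_force: 0.0
[ 4.34951935e-01  4.28390085e-01  1.39385449e+00 -1.43280893e-04
  1.31928112e+00  2.38025257e+00]
[382.3 333.4]
[381.9 299.3]
[381.6 277.7]
0.95 [413.2 188.   72.6  57.8]
0.83 [305.1 237.4  60.4  71.4]
0.69 [455.9 341.9  54.1  35.1]
0.56 [422.6 275.2  68.4  64.2]
```

View pics/knob1.png

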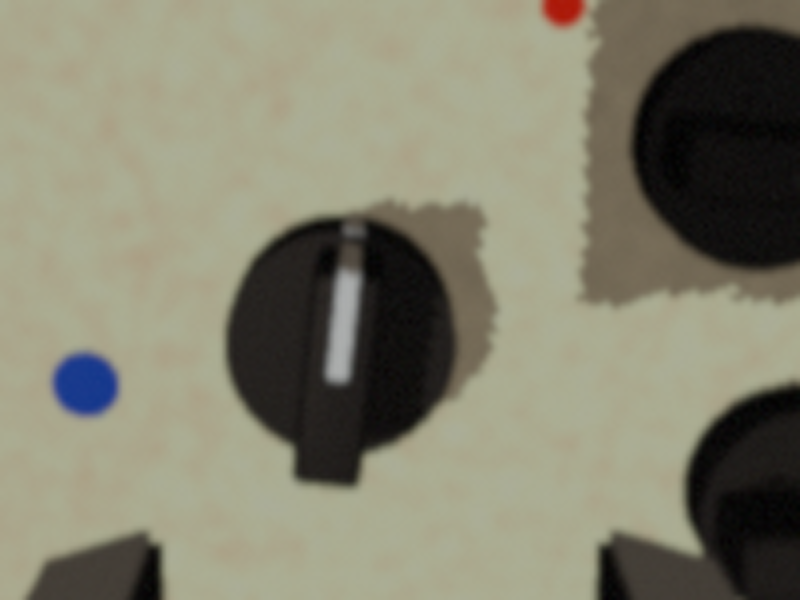

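```bash
python3 - <<'E'
from h import *
s,T=pose()
def w(x,y,z): return (np.linalg.inv(T)@np.r_[ray("wrist",220+x/4,150+y/4,z,T),1])[:2]
a=w(339,380,52);b=w(349,268,52);d=b-a;print("ptr tool",a.round(1),b.round(1),"angle deg tool",np.degrees(np.arctan2(d[1],d[0])),"len",np.hypot(*d))
for p,z in(((328,480),52),((347,262),52),((341,333),22),((341,335),11),((228,335),22),((455,335),22),((341,215),22)): print(p,w(*p,z).round(1))
E
```

```text
ptr tool [-9.4 -8.4] [12.9 -6.4] angle deg tool 5.229252288738975 len 22.377761745206243
(328, 480) [-30.  -10.7]
(347, 262) [14.  -6.8]
(341, 333) [-7.4 -8.7]
(341, 335) [-10.6  -8.9]
(228, 335) [ -7.8 -32.7]
(455, 335) [-7.8 15.5]
(341, 215) [17.9 -8.5]
```

Knob bar centre is at about crop (338,371), pointer tilted 5°; knob sits at tool (-7.8,-8.7) mm.

```bash
python3 -m jog '[[50,[-0.156,-0.174,0.1],0],[50,[0,0,0.3],0.029],[50,[0,0,0.4],0],[50,[0,0,0.4],0],[50,[0,0,0.4],0],[50,[0,0,0.4],0],[50,[0,0,0.4],0],[50,[0,0,0.4],0],[50,[0,0,0.25],0],[50,[0,0,0.15],0],[50,[0,0,0],0],[0,[0,0,0],0],[0,[0,0,0],0],[0,[0,0,0],0],[0,[0,0,0],0],[0,[0,0,0],0],[0,[0,0,0],0]]' 40
```

```text
clock: 14.2
eef_pos: [524.2, 296.6, 25.7]
eef_rot: [-3.141, -0.0, -0.466]
wrist_force: [-0.6, -0.5, 2.1]
finger_gap: 13.9
finger_force: 40.0
```

```bash
python3 -m jog '[[0,[0,0,-0.2],0],[0,[0,0,-0.4],0],[0,[0,0,-0.4],0],[0,[0,0,-0.5],0],[0,[0,0,-0.5],0],[0,[0,0,-0.5],0],[0,[0,0,-0.4],-0.036],[0,[0,0,-0.3],-0.036],[0,[0,0,-0.2],-0.035],[0,[0,0,0],0]]'; python3 -m jog '[[0,[0,0.2,0],0],[0,[0.03,0.38,0],0],[0,[0.03,0.38,0],0],[0,[0.03,0.38,0],0],[0,[0.03,0.38,0],0],[0,[0.03,0.38,0],0],[0,[0.03,0.38,0],0],[0,[0.03,0.38,0],0],[0,[0.03,0.38,0],0],[0,[0.03,0.38,0],0],[0,[0.03,0.38,0],0],[0,[0.03,0.38,0],0],[0,[0.03,0.38,0],0],[0,[0.03,0.38,0],0],[0,[0.03,0.38,0],0],[0,[0.03,0.38,0],0],[0,[0.03,0.38,0],0],[0,[0.06,0.38,0],0],[0,[0,0,0],0],[0,[0,0,0],0]]'
python3 - <<'E'
from h import *
s,T=pose();im=camera("wrist");t=T[:3,3];print(s["joints"])
f=lambda p:((np.array(p)-[220,90])*4).round(1)
for p in((568,-49,96),(568,-49,70)): print(f(proj("wrist",p,T)))
for q in("shaft","shaker"):
  for r in regions_of("wrist",q)[:2]:print(q,r["conf"],np.round(r["rect"],1))
cv2.imwrite("pics/w_shaft.png",im[:,:,::-1])
cv2.imwrite("pics/shaft1.png",cv2.resize(im[90:240,220:420,::-1],None,fx=4,fy=4,interpolation=cv2.INTER_CUBIC))
E
```

```text
clock: 15.2
eef_pos: [524.5, 296.8, 197.5]
eef_rot: [-3.14, -0.002, -0.128]
wrist_force: [0.6, 0.8, -2.0]
finger_gap: 13.7
finger_force: 40.0
clock: 17.2
eef_pos: [507.3, -37.5, 195.2]
eef_rot: [-3.141, 0.001, -0.132]
wrist_force: [0.0, -0.2, -1.0]
finger_gap: 13.9
finger_force: 40.0
[-1.45781721e-01  2.17046837e-01  1.64970694e+00  1.31882451e-04
  1.27536032e+00  1.55715367e+00]
[404.3 258.9]
[402.  250.5]
shaft 0.98 [322.2 154.3  92.1  98.1]
shaker 0.6 [215.9 114.1 361.4 225.2]
```

View pics/shaft1.png

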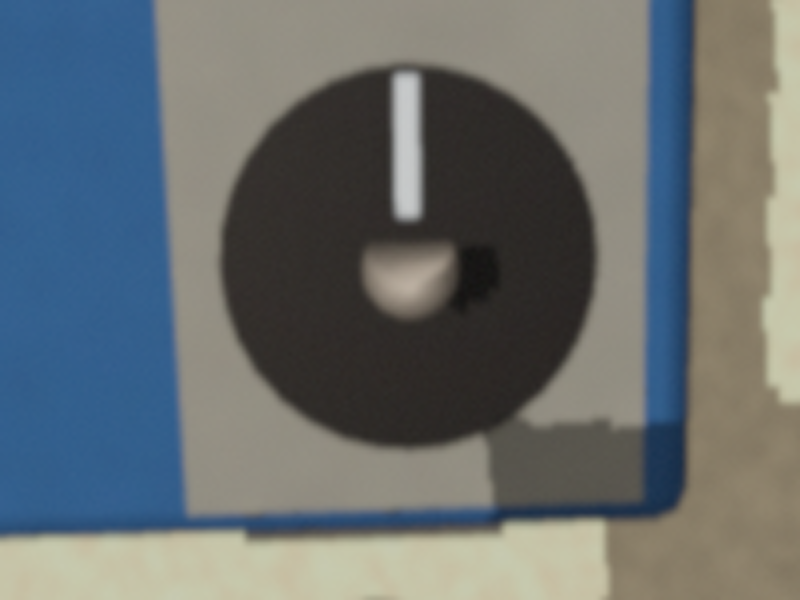

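Tick vertical in the picture (col 406, rows 70–220), D-shaft centre at about (410,270), flat towards the tick. I'll check the knob's position in the grip.

```bash
python3 - <<'E'
from h import *
s,T=pose();im=cv2.imread("pics/w_shaft.png")
def pt(x,y,z): return ((proj("wrist",(T@[x,y,z,1])[:3],T)-[240,220])*5).round(0)
# tool z down: knob top at -26.3, skirt top +3.7
for n,p in dict(barend=(22,0,-26.3),barL=(22,-7,-26.3),barR=(22,7,-26.3),skfar=(25,0,3.7),skbot=(25,0,25.7)).items(): print(n,pt(*p))
c=cv2.resize(im[220:340,240:400],None,fx=5,fy=5,interpolation=cv2.INTER_CUBIC)
cv2.imwrite("pics/inhand.png",cv2.convertScaleAbs(c,alpha=1.6,beta=20))
f=lambda x,y,z:ray("wrist",220+x/4,90+y/4,z,T)
d=f(405.5,70,72)-f(407,220,72);print("tick yaw",np.arctan2(d[1],d[0]),np.hypot(*d[:2]),"shaft",f(410,269,96),"disc",f(408,256,70))
print(rows((566.3,-49.8,130)))
E
```

```text
barend [383. 288.]
barL [293. 288.]
barR [473. 288.]
skfar [382. 144.]
skbot [381.  85.]
tick yaw -0.11406106946025746 25.267632723840528 shaft [566.61007869 -48.69588015  96.        ] disc [567.25927162 -48.90795933  70.        ]
[1.199 0.111 1.307]
```

View pics/inhand.png

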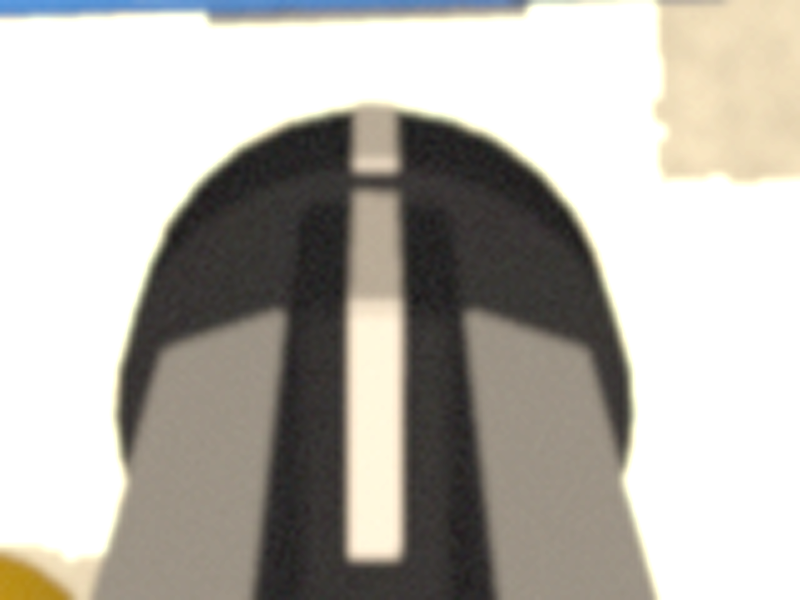

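```bash
python3 -m jog '[[0,[0.2,0.014,0],0],[0,[0.4,0.03,0],0],[0,[0.4,0.03,0],0],[0,[0.227,0.01,0],0],[0,[0,0,0.3],-0.006],[0,[0,0,0.4],0],[0,[0,0,0.4],0],[0,[0,0,0.28],0],[0,[0,0,0],0],[0,[0,0,0],0]]'; python3 -m jog '[[0,[0,0,0.04],0],[0,[0,0,0.04],0],[0,[0,0,0.04],0],[0,[0,0,0.04],0],[0,[0,0,0],0]]'
```

```text
clock: 18.35
eef_pos: [568.5, -49.1, 126.9]
eef_rot: [3.142, -0.0, -0.111]
wrist_force: [0.5, 0.8, 0.6]
finger_gap: 13.4
finger_force: 40.0
clock: 18.85
eef_pos: [567.9, -49.2, 118.2]
eef_rot: [-3.142, 0.0, -0.111]
wrist_force: [0.2, 0.2, -1.6]
finger_gap: 13.8
finger_force: 40.0
```

```bash
python3 -m jog '[[0,[0,0,0.04],0],[0,[0,0,0.04],0],[0,[0,0,0.04],0],[0,[0,0,0],0]]'
```

```text
clock: 19.25
eef_pos: [568.0, -49.3, 112.2]
eef_rot: [3.141, 0.0, -0.111]
wrist_force: [0.5, -2.1, -1.2]
finger_gap: 13.4
finger_force: 40.0
```

```bash
python3 -m jog '[[0,[0,0,0.04],0],[0,[0,0,0.04],0],[0,[0,0,0.04],0],[0,[0,0,0.03],0],[0,[0,0,0],0],[0,[0,0,0],0]]' 50; python3 -m jog '[[0,[0,0,0.04],0],[0,[0,0,0.04],0],[0,[0,0,0],0],[0,[0,0,0],0]]'
```

```text
clock: 19.85
eef_pos: [568.0, -49.3, 104.7]
eef_rot: [3.141, 0.0, -0.111]
wrist_force: [1.0, -5.3, -2.3]
finger_gap: 13.7
finger_force: 50.0
clock: 20.25
eef_pos: [568.2, -49.3, 101.2]
eef_rot: [3.141, -0.001, -0.111]
wrist_force: [-0.7, -4.9, 4.3]
finger_gap: 14.0
finger_force: 50.0
```

```bash
python3 -m jog '[[0,[0,0.01,0.03],0],[0,[0,0,0.03],0],[0,[0,0,0.03],0],[0,[0,0,0.03],0],[0,[0,0,0],0],[0,[0,0,0],0]]'
```

```text
clock: 20.85
eef_pos: [568.2, -49.5, 95.7]
eef_rot: [-3.141, -0.001, -0.111]
wrist_force: [-3.4, -2.5, 10.5]
finger_gap: 13.8
finger_force: 50.0
```

```bash
python3 -m jog '[[0,[0,0,0.02],0],[0,[0,0,0],0],[0,[0,0,0],0],[0,[0,0,0],0]]'
```

```text
clock: 21.25
eef_pos: [568.4, -49.5, 95.6]
eef_rot: [-3.141, -0.002, -0.111]
wrist_force: [-7.2, -1.2, 19.8]
finger_gap: 13.6
finger_force: 50.0
```

The force jumped with no further travel, at exactly the predicted height, so the knob is at the stop. One last look before handing in.

```bash
python3 - <<'E'
from h import *
im=camera("scene");cv2.imwrite("pics/final.png",cv2.resize(im[170:370,260:480,::-1],None,fx=3,fy=3,interpolation=cv2.INTER_CUBIC))
E
```

```text
(no output)
```

View pics/final.png

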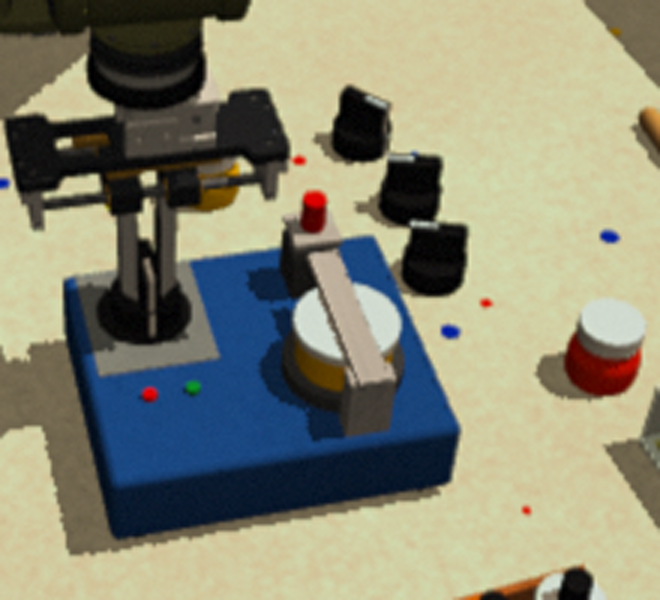

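The pin head sits on the eye at (314,210) and the knob is on the shaft at (148,310), its pointer aligned with the tick and held down.

```bash
python3 -c "
from cell import *
print(sign_off())"
```

```text
the job is handed in; nothing more can be done
None
```

The job is handed in: the pin is through the eye with its head resting on it, and the knob is on the shaft, pointer on the tick side, held pressed at the stop; the arm took about 21 s of the 56 s and nothing else was touched.

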